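Close a two-part wax mould and hold it pressed

TASK

Close the metal wax-injection mould: fold the plain leaf of the lower half (on the edge nearer the robot) down flat first, then the lipped leaf down flat over it. Then take the upper half by its rib, seat it fully home on the two dowels so the halves meet flush, and finish while still holding the pair together, the fingers on the upper half pressing it firmly down with about 20 N. Leave the jar, the steel block and the brush where they are, and do not slam or crush the mould.

Things in the scene. Friction and masses are not known exactly. Their poses are not given: they have to be found in the camera images.
- lower_half: Lower mould half: aluminium block 90 (x) by 130 (y) by 30 mm high, clamped to the bench, immovable, turned up to 0.6 rad. Origin: centre of the underside, z up. A channel along x, 68 mm wide (|y| < 34 mm) and 8 mm deep, takes two hinged leaves. A steel dowel stands on each shoulder. Beyond the ends (|y| 65 to 82 mm) low clamps, 8 to 14 mm high.
- seat (a point): Centre of the lower half's parting face, 30 mm above the bench, axes as the lower half's. When the mould is closed the upper half's origin lies on this point with equal axes.
- small_dowel (a point): Top centre of the small dowel: 8 mm in diameter, at the lower half's x = 0, y = +50 mm, rising 18 mm above the shoulder to 48 mm above the bench, tapered over the last 3.5 mm.
- big_dowel (a point): Top centre of the big dowel: 12 mm in diameter, at the lower half's x = 0, y = -50 mm, same height and taper.
- plain_leaf (a joint): Hinge angle: 0 flat in the channel (its stop), 1.57 upright, 2.0 leaning outwards; starts 1.25 to 1.85. Flat steel leaf with a ring mark, 39 mm long from the hinge, 62 wide, 4 thick. Hinge line along the lower half's y at x = -42 mm (near edge), z = 24 mm; flat, it reaches to +x. Stiff hinge (0.03 N m): stays where left, folds under about 1 N near its free edge.
- plain_leaf_edge (a point): Middle of the plain leaf's free edge, 39 mm from the hinge line, mid thickness. Flat, its upper face lies 4 mm below the parting face.
- lipped_leaf (a joint): Hinge angle, same meaning, start range and stiffness as the plain leaf's. Steel leaf 47 mm long from the hinge with its lip, 62 wide, 4 thick. Hinge line along the lower half's y at x = +42 mm (far edge), z = 24 mm; flat, it reaches to -x and its raised lip (strip 13 mm wide, 2.5 thick, along the free edge) laps over the plain leaf.
- lipped_leaf_edge (a point): Middle of the lipped leaf's free edge, 47 mm from the hinge line, mid thickness of the leaf. Flat, the lip's top lies 1.5 mm below the parting face.
- upper_half: Loose upper mould half, about 0.45 kg, lying on the bench right way up, turned up to 0.6 rad: aluminium plate 90 (x) by 130 (y) by 18 mm with two through holes and on top, across the middle, the grip rib: 60 mm along x, 18 mm wide in y, from 18 to 48.5 mm above the underside. Origin: centre of the underside, z up.
- small_hole (a point): Centre of the 10 mm through hole at the underside, at the upper half's x = 0, y = +50 mm, for the small dowel; chamfered 1.5 mm.
- big_hole (a point): Centre of the 14 mm through hole at the underside, at the upper half's x = 0, y = -50 mm, for the big dowel; chamfered 1.5 mm.
- rib (a point): Grip point in the middle of the rib, 38.5 mm above the upper half's underside (10 mm below the rib's top).
- flux_jar: Bystander: closed amber jar, 48 mm in diameter, 50 mm high, beyond the mould halves. Origin: centre of its underside.
- doming_block: Bystander: dark steel block, a 50 mm cube with round polished dimples, beyond the halves on the right. Origin: centre of its underside.
- file_brush: Bystander: bench brush 180 mm long lying beyond the halves on the left. Origin: centre of its underside.
There are look-alikes about, which are no part of the job. What is shaped like the upper_half but blue is not meant. Leave any brown look-alike of the lower_half alone.

How it is judged:
By the outcome, as a careful person would: the job done as asked, in the order asked, and still so for the second after the job is handed in, while the arm keeps its last pose, push and grip.
It also fails if it takes over 69 s, if anything falls off the work surface, if the arm or the gripper's body presses on something with over 40 N, if the wrist force passes 120 N, or if a joint passes its speed limit or range.

ROBOT

A 7-joint arm with a two-finger parallel gripper is mounted at the origin on the work surface. World frame = base frame: x ahead of the robot, y to its left, z up, the work surface at z = 0. Lengths are in m, angles in rad, forces in N, time in s.
With the tool pointing down it reaches from about 0.4 to 0.85 m from the base axis. Payload 10.4 kg.
Tool frame: the origin (TCP) lies midway between the tips of the shut fingers; the grasp point (between the pads) lies 19 mm behind it (manip.tcp_to_grasp is the distance from the TCP to the grasp point, in m); z points along the fingers, y is the line along which they close (so a half turn about z gives the same grasp; the last joint's range is limited). The gripper opens to 85 mm and grips with 20 to 120 N. Pads are 22 mm wide; open, the fingers measure 114 mm over their backs; the gripper's body (76 mm by 85 mm) begins 54 mm behind the grasp point. The pads swing forward as they close: fully open they stand 13 mm farther back than shut.
Start: joints at [1.263, 0.332, -0.065, 1.46, 0.022, 1.35, -0.088], TCP at [0.176, -0.6, 0.231] pointing down, gripper open.
Joint ranges: [-2.6, 2.6], [-0.5, 2.12], [-1.47, 1.34], [0.16, 2.42], [-1.27, 4.41], [0.06, 2.06], [-2.6, 2.6]. Speed limits (rad/s): [2.22, 2.22, 2.79, 2.79, 3.14, 3.14, 3.14].

INTERFACE

Orientations are given as a unit quaternion [x, y, z, w].
In Python, from workcell import manip gives the robot as it stands.
- The arm moves only by the shell command python3 -m jog 'ROWS' [FORCE]. ROWS is a JSON object of lists of equal length, an entry for each row: "offset": the shift along the world's x, y, z in m, a list of three; "yaw": the turn about the world's z in degrees; "jaw": the closure, from 0 (fully open) to 1 (shut). A call has 1 to 20 rows; each row shifts and turns the commanded pose from where the row before left it; what a row does not reach is not made up. A row lasts 1/12 s, in which the tool goes at most 41.7 mm and 7.16 degrees, less where a joint would pass 70% of its speed; a pose out of reach is approached as far as the arm can. A call is refused whole if a number of a shift passes 0.0417 or a number of a turn 7.16, either way. A call with a gripper value outside its range is refused whole. The fingers move at their own pace and stop on an object; FORCE is the grip in N (left out, the last holds). Time passes only in rows, so rows that do not move let the fingers close. It gives the time, the measured TCP pose, the force, the opening and the grip force at its end, in the units of the state.
- manip.get_obs(): the state, without advancing time (a new reading comes with each control period).
- manip.camera(name): name is "scene" or "top" or "wrist"; returns a dict with "frame" (400x640x3 uint8, red, green, blue), "camera_matrix" (3x3 intrinsics, pixels), "distortion" ([k1, k2, p1, p2, k3] as OpenCV has them; the pictures are not rectified), "eye" and "attitude" of the camera in the world; the wrist camera has in their place "hand_eye" (4x4, takes a point from camera to tool coordinates, whose origin is the TCP and whose axes are the flange's). Camera axes: x right, y up, looking along -z (the intrinsics and any distortion apply to the point x, -y, -z); pixel columns grow to the right and rows downward; lengths in m; the calibration is good to about 2 mm. A picture is of the moment at which its call begins: read the wrist's pose just before it. There is no depth.
- manip.hand_in(): hands the job in; it is judged then, once.
Trained networks look in a picture, given as the dict that the camera call returned (one of the last four; its "shot" number tells which), for a name from the list of things; names that differ only in an ending like _2 or _b are one class to them, and where a whole thing is asked for, a point or a joint stands for the part that bears it (a point fixed in the world has none). Each returns a list of dicts, best first, with "score" (0 to 1); they miss things now and then, are a little off and sometimes report something else, mostly with a low value. They report only what shows in the picture. A call takes as long as a camera call. They do not tell look-alikes from the thing itself.
- manip.masks_of(picture, name): "region" (400x640 bool, what is visible of it).
- manip.tip_of(picture, name): "at" ([x, y, z] in m, in world coordinates, good to about 4 mm: a listed point, or the origin of a listed thing).
The state is a dict: "clock": time; "joint_pos": joint angles; "joint_velocities": joint speeds; "tau": joint torques, N m; "position": TCP position; "ee_rot": TCP orientation; "ft_force": force on the tool from outside, world axes, zero at the start; "torque": the same for the moment, N m; "grip_width": opening from 0.0 (shut) to 1.0 (fully open); "grasp_force": force on a finger pad.
Only numpy, scipy, OpenCV 4.12 (cv2) and the standard library are available. Lean on these libraries where they do the work, as an engineer would, in place of code of your own. Each camera call takes 0.05 s, during which the arm holds its last target. There are 200 camera calls.

## Working session

There is one attempt and no reset: what is moved stays moved. The work goes in short steps, Python scripts to look and compute and a shell command to move; the robot and the scene stay as the last step left them, time stands still between calls to the robot, and variables do not carry over. Pictures are saved under pics/ and viewed, at most 13 in all, crops included, and the job is handed in when it is done.

```bash
ls; mkdir -p pics
cat > h.py <<'E'
import numpy as np, cv2
from workcell import manip
from scipy.spatial.transform import Rotation as R
def save(p,n): cv2.imwrite(f'pics/{n}.png',p['frame'][:,:,::-1])
E
python3 - <<'E'
from h import *
o=manip.get_obs(); print({k:np.round(v,3) for k,v in o.items()})
fr=[]
for c in ['scene','top']:
    p=manip.camera(c); fr.append(p['frame'])
    print(c,p['eye'],p['attitude'],p['camera_matrix'],p['distortion'])
    for n in ['lower_half','upper_half','small_dowel','big_dowel','small_hole','big_hole','rib','plain_leaf_edge','lipped_leaf_edge','seat','flux_jar','doming_block','file_brush']:
        for r in manip.tip_of(p,n): print(n,np.round(r['at'],4),round(r['score'],2))
cv2.imwrite('pics/scene.png',fr[0][:,:,::-1]);cv2.imwrite('pics/top.png',fr[1][:,:,::-1])
E
```

```text
pics
{'clock': np.float64(0.0), 'joint_pos': array([ 1.263,  0.333, -0.065,  1.461,  0.022,  1.35 , -0.089]), 'joint_velocities': array([ 0.001,  0.   ,  0.   , -0.   , -0.001,  0.002,  0.   ]), 'tau': array([ 0.0000e+00, -6.2545e+01,  4.9000e-02, -3.9162e+01,  1.6000e-02,
        1.0000e-02, -0.0000e+00]), 'position': array([ 0.175, -0.599,  0.231]), 'ee_rot': array([ 0.99 ,  0.142, -0.   , -0.001]), 'ft_force': array([-0.194, -0.199,  0.043]), 'torque': array([-0.041, -0.007, -0.008]), 'grasp_force': np.float64(0.0), 'grip_width': np.float64(0.996)}
scene [ 0.88127356 -0.5220876   0.56324541] [0.41553996 0.11787697 0.23788599 0.86996656] [[377.92120042   0.         322.79965497]
 [  0.         377.92120042 201.86643372]
 [  0.           0.           1.        ]] [-0.03491526  0.          0.          0.          0.        ]
lower_half [ 5.566e-01 -1.282e-01 -1.000e-04] 0.76
lower_half [ 0.3586 -0.0873  0.0004] 0.64
lower_half [0.5626 0.1606 0.036 ] 0.51
upper_half [ 0.5362  0.3351 -0.0036] 0.7
small_dowel [ 0.5495 -0.0773  0.05  ] 0.78
big_dowel [ 0.5495 -0.1817  0.0472] 0.69
big_do
[... 1612 characters left out ...]

big_hole [ 0.5174 -0.1268  0.061 ] 0.73
big_hole [0.5574 0.1091 0.0028] 0.57
big_hole [ 0.5842 -0.1272  0.0681] 0.56
rib [0.5349 0.3329 0.0411] 0.86
rib [0.5652 0.161  0.0382] 0.64
plain_leaf_edge [ 0.3584 -0.0892  0.0223] 0.64
plain_leaf_edge [ 0.5185 -0.1267  0.0606] 0.44
lipped_leaf_edge [ 0.3616 -0.0909  0.0241] 0.67
lipped_leaf_edge [ 0.5821 -0.1274  0.0711] 0.56
seat [ 0.3614 -0.0914  0.0271] 0.73
seat [ 0.5562 -0.1282  0.0282] 0.64
seat [ 0.5597 -0.1248  0.0019] 0.42
flux_jar [0.7706 0.0311 0.003 ] 0.75
flux_jar [0.7363 0.2627 0.0013] 0.4
doming_block [ 7.370e-01 -2.581e-01 -4.000e-04] 0.85
doming_block [ 7.357e-01  2.599e-01 -1.000e-04] 0.26
file_brush [ 0.7364  0.2635 -0.0008] 0.77
```

View pics/scene.png

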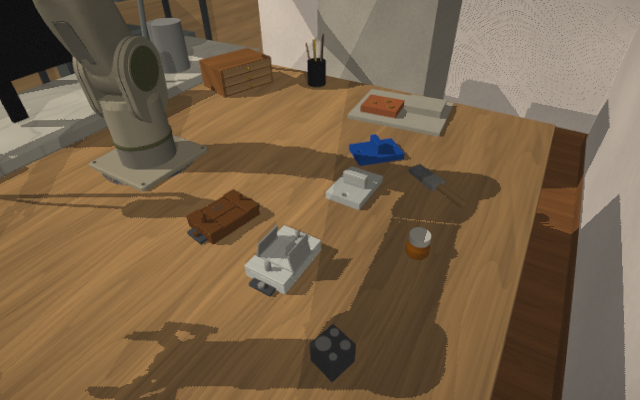

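View pics/top.png

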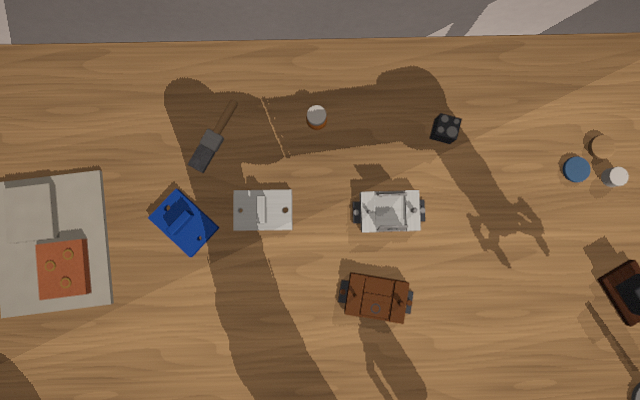

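The metal halves are the lower one at top px (390,212) with its leaves up, and the upper one at (262,210). The blue (183,222) and brown (377,297) pieces are look-alikes. I'll move closer and measure with the wrist camera.

```bash
python3 -m jog '{"offset":[[0.02,0.029,0.003],[0.02,0.029,0.003],[0.02,0.029,0.003],[0.02,0.029,0.003],[0.02,0.029,0.003],[0.02,0.029,0.003],[0.02,0.029,0.003],[0.02,0.029,0.003],[0.02,0.029,0.003],[0.02,0.029,0.003],[0.02,0.029,0.003],[0.02,0.029,0.003],[0.02,0.029,0.003],[0.02,0.029,0.003],[0.02,0.029,0.003],[0,0,0],[0,0,0]],"yaw":[-1.15,-1.15,-1.15,-1.15,-1.15,-1.15,-1.15,-1.15,-1.15,-1.15,-1.15,-1.15,-1.15,-1.15,-1.15,0,0],"jaw":[1,1,1,1,1,1,1,1,1,1,1,1,1,1,1,1,1]}'
cat >> h.py <<'E'
def wrist():
    o=manip.get_obs(); p=manip.camera('wrist')
    T=np.eye(4);T[:3,:3]=R.from_quat(o['ee_rot']).as_matrix();T[:3,3]=o['position']
    return p,T@np.array(p['hand_eye']),o
def proj(p,W,X):
    X=np.atleast_2d(X); c=(X-W[:3,3])@W[:3,:3]; c=c*[1,-1,-1]
    return cv2.projectPoints(c,np.zeros(3),np.zeros(3),np.array(p['camera_matrix']),np.array(p['distortion'],float))[0].reshape(-1,2)
def ray(p,W,uv):
    n=cv2.undistortPoints(np.array(uv,float).reshape(-1,1,2),np.array(p['camera_matrix']),np.array(p['distortion'],float)).reshape(-1,2)
    d=np.c_[n[:,0],-n[:,1],-np.ones(len(n))]; return W[:3,3],d@W[:3,:3].T
def plane(p,W,uv,z):
    c,d=ray(p,W,uv); return c+d*((z-c[2])/d[:,2])[:,None]
E
python3 - <<'E'
from h import *
p,W,o=wrist(); print(np.round(p['hand_eye'],3),p['camera_matrix'],p['distortion'],o['position'],o['ee_rot'])
save(p,'w1')
for n in ['seat','small_dowel','big_dowel','plain_leaf_edge','lipped_leaf_edge']:
    for r in manip.tip_of(p,n): print(n,np.round(r['at'],4),round(r['score'],2),proj(p,W,r['at']).round(0))
E
```

```text
clock: 2.82
position: [0.4766, -0.1628, 0.2766]
ee_rot: [1.0, -0.006, 0.0, -0.0]
ft_force: [-0.7, -1.1, 0.7]
grip_width: -0.0
grasp_force: 0.0
[[ 0.001  0.946  0.323  0.082]
 [ 1.    -0.001 -0.001 -0.   ]
 [-0.001  0.323 -0.946 -0.142]
 [ 0.     0.     0.     1.   ]] [[297.86601056   0.         317.87332151]
 [  0.         297.86601056 196.94888957]
 [  0.           0.           1.        ]] [-0.04874222  0.          0.          0.          0.        ] [ 0.47662057 -0.16277274  0.27659016] [ 9.99981905e-01 -6.00769518e-03  3.05405875e-04 -5.53300580e-05]
seat [ 0.3634 -0.0886  0.0289] 0.88 [[268. 238.]]
seat [0.5603 0.1088 0.0009] 0.57 [[119.  99.]]
small_dowel [ 0.3751 -0.041   0.0486] 0.6 [[231. 237.]]
small_dowel [ 0.5536 -0.0799  0.0485] 0.58 [[248. 102.]]
big_dowel [ 0.3554 -0.14    0.0494] 0.95 [[302. 250.]]
big_dowel [ 0.5522 -0.1772  0.0435] 0.89 [[329. 101.]]
plain_leaf_edge [ 0.3592 -0.0913  0.021 ] 0.98 [[270. 238.]]
plain_leaf_edge [ 0.5178 -0.1256  0.0598] 0.7 [[286. 132.]]
plain_leaf_edge [ 0.5531 -0.1289  0.0293] 0.6 [[290. 101.]]
lipped_leaf_edge [ 0.5848 -0.1271  0.0683] 0.76 [[284.  72.]]
lipped_leaf_edge [ 0.3579 -0.0928  0.024 ] 0.66 [[271. 240.]]
```

View pics/w1.png

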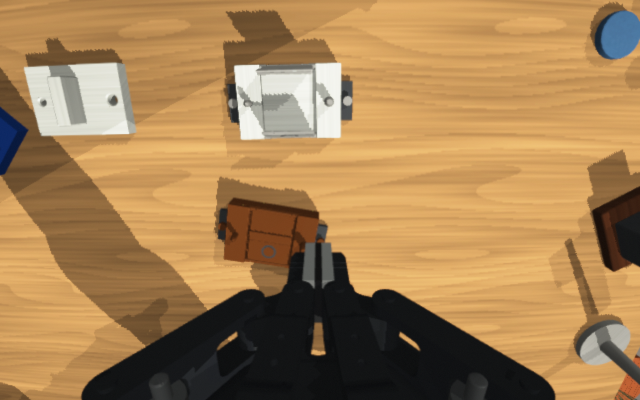

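```bash
python3 -m jog '{"offset":[[0.001,0.0044,-0.028],[0.001,0.0044,-0.028],[0.001,0.0044,-0.028],[0.001,0.0044,-0.028],[0.001,0.0044,-0.028],[0.001,0.0044,-0.028],[0.001,0.0044,-0.028],[0.001,0.0044,-0.028],[0,0,0],[0,0,0]],"yaw":[0,0,0,0,0,0,0,0,0,0],"jaw":[1,1,1,1,1,1,1,1,1,1]}'
```

```text
clock: 3.95
position: [0.4827, -0.1298, 0.0519]
ee_rot: [1.0, -0.008, -0.001, -0.0]
ft_force: [0.6, -0.3, 1.1]
grip_width: -0.003
grasp_force: 0.0
```

```bash
python3 -m jog '{"offset":[[0.005,0,0],[0.005,0,0],[0.005,0,0],[0.005,0,0],[0.004,0,-0.001],[0.004,0,-0.001],[0.004,0,-0.001],[0.004,0,-0.001],[0.004,0,-0.001],[0.0025,0,-0.003],[0.0025,0,-0.003],[0.0025,0,-0.003],[0.0025,0,-0.003],[0.0025,0,-0.003],[0,0,0],[0,0,0]],"yaw":[0,0,0,0,0,0,0,0,0,0,0,0,0,0,0,0],"jaw":[1,1,1,1,1,1,1,1,1,1,1,1,1,1,1,1]}'
python3 -m jog '{"offset":[[0,0,-0.001],[0,0,-0.001],[0,0,-0.001],[0,0,-0.001],[0,0,0],[0,0,0]],"yaw":[0,0,0,0,0,0],"jaw":[1,1,1,1,1,1]}'
```

```text
clock: 5.28
position: [0.5362, -0.1295, 0.0321]
ee_rot: [1.0, -0.008, -0.0, -0.0]
ft_force: [-0.4, 0.2, -0.6]
grip_width: 0.002
grasp_force: 0.0
clock: 5.78
position: [0.536, -0.1297, 0.0283]
ee_rot: [1.0, -0.008, -0.0, 0.0]
ft_force: [0.7, 0.5, 0.6]
grip_width: -0.0
grasp_force: 0.0
```

```bash
python3 -m jog '{"offset":[[0,0,-0.001],[0,0,-0.001],[0,0,-0.0005],[0,0,-0.0005],[0,0,0],[0,0,0]],"yaw":[0,0,0,0,0,0],"jaw":[1,1,1,1,1,1]}'
```

```text
clock: 6.28
position: [0.5362, -0.1297, 0.026]
ee_rot: [1.0, -0.008, 0.0, 0.0]
ft_force: [-2.3, 0.5, 10.1]
grip_width: -0.001
grasp_force: 4.5
```

```bash
python3 -m jog '{"offset":[[0,0,0.02],[0,0,0.035],[0,0,0.035],[0.03,0,0],[0.03,0,0],[0.03,0,0],[0,0,0],[0,0,-0.033],[0,0,-0.033],[0,0,0],[0,0,0]],"yaw":[0,0,0,0,0,0,0,0,0,0,0],"jaw":[1,1,1,1,1,1,1,1,1,1,1]}'
python3 - <<'E'
from h import *
for c in ['top','scene']:
    p=manip.camera(c); save(p,c+'2')
    for n in ['plain_leaf_edge','lipped_leaf_edge']:
        for r in manip.tip_of(p,n): print(n,np.round(r['at'],4),round(r['score'],2))
    if c=='scene': cv2.imwrite('pics/s2c.png',cv2.resize(p['frame'][200:320,210:350,::-1],None,fx=4,fy=4))
E
```

```text
clock: 7.2
position: [0.6246, -0.1294, 0.0481]
ee_rot: [1.0, -0.008, -0.002, -0.0]
ft_force: [0.4, 0.7, 0.4]
grip_width: 0.004
grasp_force: 0.0
plain_leaf_edge [ 0.5503 -0.1249  0.0218] 0.89
plain_leaf_edge [ 0.3585 -0.0927  0.0225] 0.56
lipped_leaf_edge [ 0.3621 -0.0947  0.0257] 0.6
lipped_leaf_edge [ 0.5838 -0.1262  0.07  ] 0.52
plain_leaf_edge [ 0.5552 -0.1287  0.0279] 0.95
plain_leaf_edge [ 0.3567 -0.0907  0.0267] 0.76
lipped_leaf_edge [ 0.3565 -0.0886  0.021 ] 0.95
lipped_leaf_edge [ 0.5834 -0.1252  0.0693] 0.69
lipped_leaf_edge [ 0.7352  0.2656 -0.0032] 0.69
```

View pics/s2c.png

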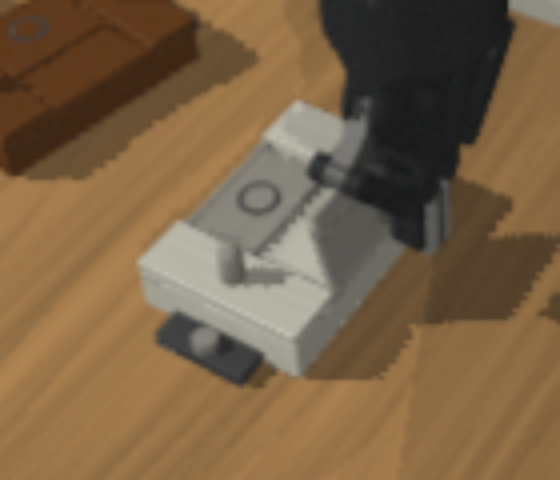

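```bash
python3 -m jog '{"offset":[[-0.005,0,0],[-0.005,0,0],[-0.005,0,0],[-0.005,0,0],[-0.004,0,-0.001],[-0.004,0,-0.001],[-0.004,0,-0.001],[-0.004,0,-0.001],[-0.004,0,-0.001],[-0.003,0,-0.002],[-0.003,0,-0.002],[-0.003,0,-0.002],[-0.003,0,-0.002],[-0.003,0,-0.002],[0,0,0],[0,0,0]],"yaw":[0,0,0,0,0,0,0,0,0,0,0,0,0,0,0,0],"jaw":[1,1,1,1,1,1,1,1,1,1,1,1,1,1,1,1]}'
python3 -m jog '{"offset":[[0,0,-0.001],[0,0,-0.001],[0,0,-0.001],[0,0,-0.0005],[0,0,0],[0,0,0]],"yaw":[0,0,0,0,0,0],"jaw":[1,1,1,1,1,1]}'
```

```text
clock: 8.83
position: [0.5745, -0.1296, 0.0351]
ee_rot: [1.0, -0.008, 0.004, -0.0]
ft_force: [14.4, -1.7, -8.3]
grip_width: 0.0
grasp_force: 7.7
clock: 9.33
position: [0.5711, -0.1296, 0.0307]
ee_rot: [1.0, -0.008, 0.0, 0.0]
ft_force: [2.1, -0.8, 0.0]
grip_width: 0.002
grasp_force: 0.6
```

```bash
python3 -m jog '{"offset":[[0,0,-0.001],[0,0,-0.001],[0,0,-0.0005],[0,0,0],[0,0,0]],"yaw":[0,0,0,0,0],"jaw":[1,1,1,1,1]}'
```

```text
clock: 9.75
position: [0.5707, -0.1297, 0.0281]
ee_rot: [1.0, -0.008, -0.0, 0.0]
ft_force: [-0.0, 0.2, 0.6]
grip_width: 0.003
grasp_force: 0.0
```

```bash
python3 -m jog '{"offset":[[0,0,-0.001],[0,0,-0.0005],[0,0,-0.0005],[0,0,-0.0005],[0,0,0],[0,0,0]],"yaw":[0,0,0,0,0,0],"jaw":[1,1,1,1,1,1]}'
```

```text
clock: 10.25
position: [0.5715, -0.1297, 0.0262]
ee_rot: [1.0, -0.008, 0.0, 0.0]
ft_force: [0.7, 0.4, 3.2]
grip_width: 0.003
grasp_force: 1.7
```

```bash
python3 -m jog '{"offset":[[0,0,0.031],[-0.018,0,0.031],[-0.018,0,0.031],[-0.018,0,0.031],[-0.018,0,0.031],[0,0,0],[0,0,0],[0,0,0]],"yaw":[0,0,0,0,0,0,0,0],"jaw":[1,1,1,1,1,0.5,0.5,0.5]}'
cat > meas.py <<'E'
from h import *
import sys
p,W,o=wrist(); save(p,sys.argv[1]); np.savez(sys.argv[1]+'.npz',f=p['frame'],W=W,K=p['camera_matrix'],D=p['distortion'])
print(o['position'],o['ee_rot'])
for n in sys.argv[2:]:
    for r in manip.tip_of(p,n):
        if r['score']>.4: print(n,np.round(r['at'],4),round(r['score'],2),proj(p,W,r['at']).round(0))
E
python3 meas.py w2 seat small_dowel big_dowel plain_leaf_edge lipped_leaf_edge lower_half
```

```text
clock: 10.92
position: [0.4988, -0.1298, 0.1803]
ee_rot: [1.0, -0.008, -0.0, 0.0]
ft_force: [1.2, 0.2, -0.1]
grip_width: 0.422
grasp_force: 0.0
[ 0.49875494 -0.12975935  0.18032699] [ 9.99965585e-01 -8.28914180e-03 -3.21497267e-04  1.22997555e-04]
seat [ 0.55   -0.13    0.0281] 0.65 [[317. 129.]]
seat [ 0.3639 -0.0888  0.0272] 0.6 [[285. 290.]]
small_dowel [ 0.376  -0.0392  0.0504] 0.84 [[237. 295.]]
small_dowel [ 0.5556 -0.0795  0.0439] 0.68 [[262. 126.]]
big_dowel [ 0.5531 -0.1753  0.0432] 0.92 [[366. 127.]]
big_dowel [ 0.3536 -0.1424  0.0492] 0.84 [[331. 310.]]
big_dowel [ 0.5612  0.1624 -0.001 ] 0.64 [[ 52. 123.]]
plain_leaf_edge [ 0.5475 -0.1247  0.0197] 0.65 [[312. 131.]]
plain_leaf_edge [ 0.3551 -0.0917  0.0252] 0.6 [[288. 296.]]
lipped_leaf_edge [ 0.3589 -0.089   0.0229] 0.66 [[286. 292.]]
lipped_leaf_edge [ 0.5489 -0.1266  0.0233] 0.62 [[314. 130.]]
lower_half [ 3.646e-01 -8.990e-02 -3.000e-04] 0.98 [[288. 277.]]
lower_half [ 0.5512 -0.1288 -0.0022] 0.71 [[316. 125.]]
```

View pics/w2.png

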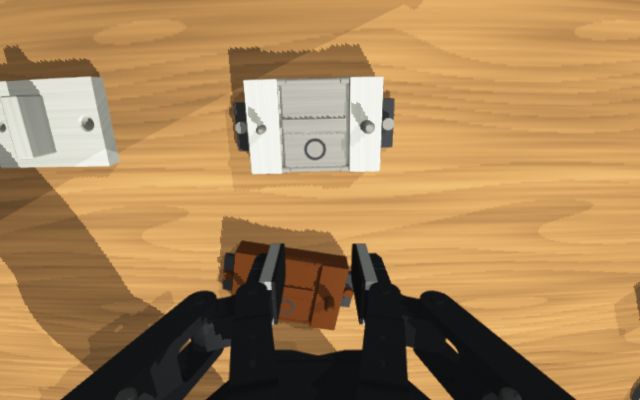

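```bash
python3 -m jog '{"offset":[[0,0.036,0.005],[0,0.036,0.005],[0,0.036,0],[0,0.036,0],[0,0.036,0],[0,0.036,0],[0,0.036,0],[0,0.036,0],[0,0,0],[0,0,0],[0,0,0]],"yaw":[0,0,0,0,0,0,0,0,0,0,0],"jaw":[0.5,0.5,0.5,0.5,0.5,0.5,0.5,0.5,0.5,0.5,0.5]}'
python3 meas.py w3 rib small_hole big_hole upper_half
```

```text
clock: 12.18
position: [0.4991, 0.158, 0.1904]
ee_rot: [1.0, -0.008, -0.0, 0.0]
ft_force: [-0.1, -0.8, -0.1]
grip_width: 0.504
grasp_force: 0.0
[0.49910317 0.1580126  0.19043777] [ 9.99967619e-01 -8.03683500e-03 -3.71012813e-04  1.80847706e-04]
rib [0.5652 0.1564 0.0375] 0.86 [[318. 113.]]
rib [0.5394 0.3379 0.0388] 0.56 [[137. 144.]]
small_hole [ 0.5036  0.2991 -0.0034] 0.85 [[196. 168.]]
small_hole [ 0.5627  0.2116 -0.0068] 0.76 [[268. 114.]]
big_hole [0.5604 0.1085 0.0021] 0.62 [[363. 115.]]
big_hole [0.5652 0.1544 0.0379] 0.59 [[320. 113.]]
big_hole [ 0.5707  0.373  -0.0053] 0.55 [[124. 111.]]
upper_half [0.5383 0.3378 0.0008] 0.86 [[157. 140.]]
upper_half [ 0.5621  0.1581 -0.0037] 0.64 [[317. 114.]]
```

View pics/w3.png

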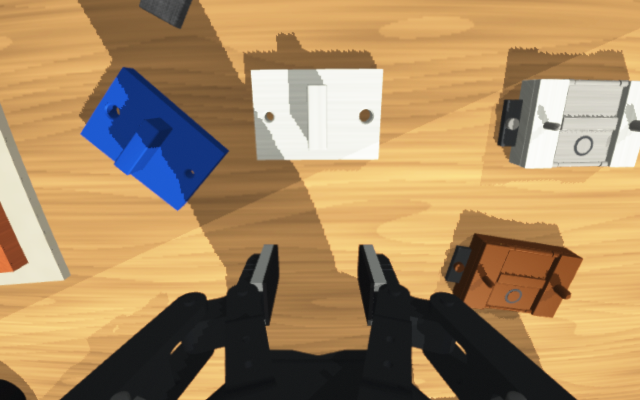

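Both leaves now lie flat, with the lip over the plain leaf (w2 px 315,125). Holes are at w3 px (269,117) and (366,116), and the rib is at (317,117). I'll fit the top-face outlines next.

```bash
cat > fit.py <<'E'
from h import *
import sys
from scipy.optimize import minimize
def fit(name,uv,z,win):
    d=np.load(name+'.npz'); p={'camera_matrix':d['K'],'distortion':d['D']}; W=d['W']
    hsv=cv2.cvtColor(d['f'],cv2.COLOR_RGB2HSV)
    m=((hsv[...,1]<70)&(hsv[...,2]>90)).astype(np.uint8)
    k=np.zeros_like(m); u,v=uv; k[v-win:v+win,u-win-20:u+win+20]=1; m*=k
    m=cv2.morphologyEx(m,cv2.MORPH_OPEN,np.ones((5,5)))
    cs,_=cv2.findContours(m,cv2.RETR_EXTERNAL,cv2.CHAIN_APPROX_NONE); c=max(cs,key=cv2.contourArea)
    c=cv2.convexHull(c).reshape(-1,2).astype(float)
    X=plane(p,W,c,z)[:,:2]
    (cx,cy),s,a=cv2.minAreaRect(X.astype(np.float32)*1000)
    print(name,'rect mm',round(cx,1),round(cy,1),np.round(s,1),'ang',round(a,2))
    return p,W,m
if __name__=='__main__':
    p,W,m=fit('w2',(315,125),.030,62); cv2.imwrite('pics/m2.png',m*255)
    print('dowel tips z48',plane(p,W,[[260,129],[366,127]],.047).round(4))
    p,W,m=fit('w3',(317,115),.018,62)
    print('hole tops z18',plane(p,W,[[269,117],[366,116]],.018).round(4))
    print('rib top ctr',plane(p,W,[[317.5,116.5]],.0485).round(4))
E
python3 fit.py
python3 - <<'E'
import cv2,numpy as np
a=np.load('w2.npz')['f'][60:190,225:405,::-1];b=np.load('w3.npz')['f'][55:175,235:400,::-1]
a=cv2.resize(a,(720,520),interpolation=cv2.INTER_CUBIC)
b=cv2.resize(b,(660,480),interpolation=cv2.INTER_CUBIC)
cv2.imwrite('pics/a.png',a);cv2.imwrite('pics/b.png',b)
E
```

```text
w2 rect mm 552.3 -127.3 [ 90.1 152. ] ang 0.38
dowel tips z48 [[ 0.5529 -0.0781  0.047 ]
 [ 0.5531 -0.1744  0.047 ]]
w3 rect mm 561.6 158.1 [130.7  90.8] ang 89.48
hole tops z18 [[0.5611 0.2071 0.018 ]
 [0.5606 0.1075 0.018 ]]
rib top ctr [[0.5628 0.1572 0.0485]]
```

View pics/a.png

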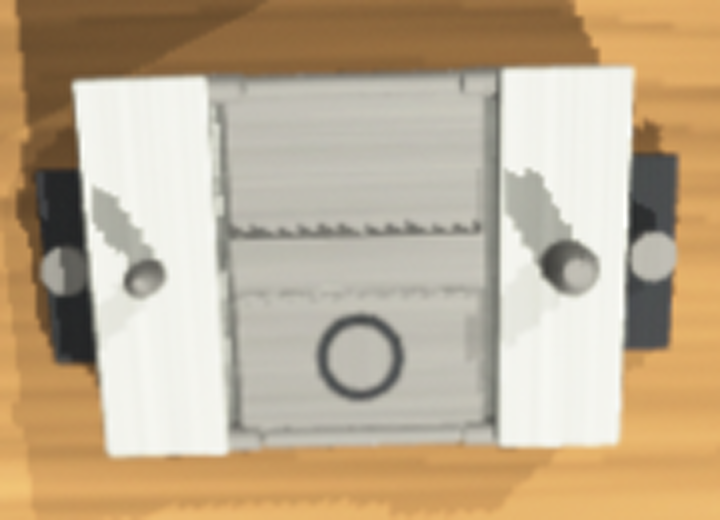

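View pics/b.png

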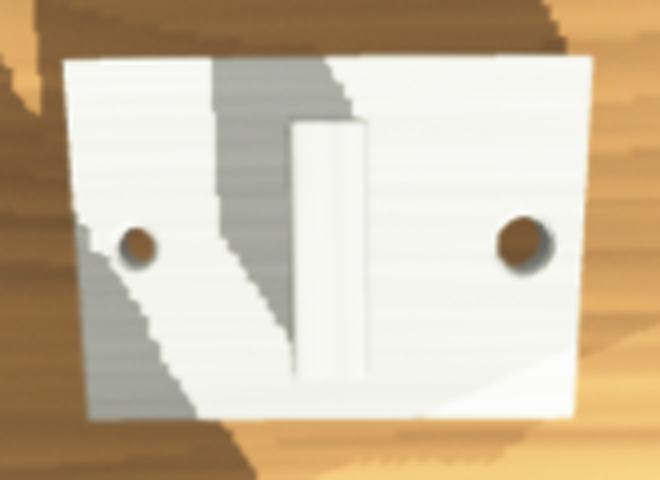

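The leaves are flat, with the ring still visible below the lip at (360,355) in the crop. I'll solve both poses from the corners I read.

Run:
```python
from h import *
from scipy.optimize import least_squares
def L(n):
    d=np.load(n+'.npz'); return {'camera_matrix':d['K'],'distortion':d['D']},d['W']
def solve(n,uv,z,extra_uv,extra):
    p,W=L(n); uv=np.r_[uv,extra_uv]; 
    M=np.array([[45,65,z],[45,-65,z],[-45,-65,z],[-45,65,z]]+extra)/1000
    def X(q): 
        c,s=np.cos(q[2]),np.sin(q[2]); return M@np.array([[c,s,0],[-s,c,0],[0,0,1]])+[q[0],q[1],q[3] if len(q)>3 else 0]
    for q0 in ([.555,0,0],[.555,0,0,0]):
        r=least_squares(lambda q:(proj(p,W,X(q))-uv).ravel(),[q0[0],W[1,3]]+q0[2:]); 
        print(n,r.x.round(4),'deg',np.degrees(r.x[2]).round(2),(r.fun.reshape(-1,2)).round(1).tolist())
solve('w2',[(243.5,80),(383.5,76.75),(379.75,170.75),(252,174)],30,[(261,129.5),(369,127.5)],[[0,50,48],[0,-50,48]])
solve('w3',[(250.75,70),(383.25,69),(378.5,159.5),(257.5,160)],18,[(269.5,116.75),(366.5,116.25)],[[0,50,18],[0,-50,18]])
o=manip.get_obs(); print(np.degrees(R.from_quat(o['ee_rot']).as_matrix()[:2,1]@[1,0]))
```

```text
w2 [ 0.552  -0.1278  0.0066] deg 0.38 [[-0.3, -0.6], [0.7, -0.7], [0.5, 0.4], [-0.2, -0.1], [-1.4, 0.9], [0.8, 0.4]]
w2 [ 0.5518 -0.1277  0.0066 -0.0029] deg 0.38 [[0.4, -0.2], [-0.0, -0.3], [-0.1, -0.1], [0.4, -0.6], [-0.8, 0.8], [0.2, 0.3]]
w3 [ 0.5609  0.1571 -0.0081] deg -0.46 [[0.5, 0.2], [0.2, 0.2], [0.1, -0.3], [-0.1, 0.1], [-0.6, 0.0], [-0.1, -0.2]]
w3 [ 5.610e-01  1.571e-01 -8.100e-03  2.000e-04] deg -0.46 [[0.5, 0.1], [0.2, 0.1], [0.1, -0.3], [-0.1, 0.1], [-0.6, 0.0], [-0.1, -0.2]]
-1.0429356573465824
```

```bash
python3 -m jog '{"offset":[[0.02,0,-0.01],[0.021,0,-0.01],[0.021,-0.001,-0.02],[0,0,-0.03],[0,0,-0.03],[0,0,-0.03],[0,0,-0.02],[0,0,-0.01],[0,0,-0.008],[0,0,0],[0,0,0]],"yaw":[0.6,0,0,0,0,0,0,0,0,0,0],"jaw":[0.5,0.5,0.5,0.5,0.5,0.5,0.5,0.5,0.5,0.5,0.5]}'
```

```text
clock: 13.35
position: [0.5617, 0.1574, 0.0237]
ee_rot: [1.0, -0.003, 0.001, -0.0]
ft_force: [0.2, 1.1, 0.4]
grip_width: 0.502
grasp_force: 0.0
```

```bash
python3 -m jog '{"offset":[[0,0,0],[0,0,0],[0,0,0],[0,0,0],[0,0,0],[0,0,0],[0,0,0],[0,0,0]],"yaw":[0,0,0,0,0,0,0,0],"jaw":[0.7,0.8,0.9,1,1,1,1,1]}' 70
```

```text
clock: 14.02
position: [0.5621, 0.1577, 0.0244]
ee_rot: [1.0, -0.003, 0.001, -0.0]
ft_force: [-1.1, -0.2, 6.9]
grip_width: 0.197
grasp_force: 69.7
```

```bash
python3 -m jog '{"offset":[[0,0,0.003],[0,0,0.006],[0,0,0.015],[0,0,0.02],[0,0,0.02],[0,0,0.016],[0,0,0.01],[0,0,0],[0,0,0]],"yaw":[0,0,0,0,0,0,0,0,0],"jaw":[1,1,1,1,1,1,1,1,1]}'
python3 -m jog '{"offset":[[0,-0.01,0],[0,-0.02,0],[-0.001,-0.025,0],[-0.001,-0.025,0],[-0.001,-0.025,0],[-0.001,-0.025,0],[-0.001,-0.025,0],[-0.001,-0.025,0],[-0.001,-0.025,0],[-0.001,-0.025,0],[-0.001,-0.025,0],[0,-0.02,0],[0,-0.01,0],[0,0,0],[0,0,0],[0,0,0]],"yaw":[0,0,0.2,0.2,0.2,0.2,0,0,0,0,0,0,0,0,0,0],"jaw":[1,1,1,1,1,1,1,1,1,1,1,1,1,1,1,1]}'
python3 meas.py w4 rib small_hole big_hole small_dowel big_dowel
```

```text
clock: 14.77
position: [0.5611, 0.1572, 0.1127]
ee_rot: [1.0, -0.003, 0.0, 0.0]
ft_force: [-0.1, -0.7, -4.4]
grip_width: 0.197
grasp_force: 68.6
clock: 16.1
position: [0.552, -0.1259, 0.1124]
ee_rot: [1.0, 0.005, -0.0, -0.001]
ft_force: [0.6, 1.0, -3.9]
grip_width: 0.194
grasp_force: 68.7
[ 0.55197111 -0.12593571  0.11242597] [ 9.99987473e-01  4.97079116e-03 -2.91095357e-04 -5.10574146e-04]
big_hole [ 0.5537 -0.1744  0.0878] 0.88 [[396. 233.]]
small_dowel [ 0.3756 -0.0403  0.0499] 0.97 [[226. 383.]]
```

View pics/w4.png

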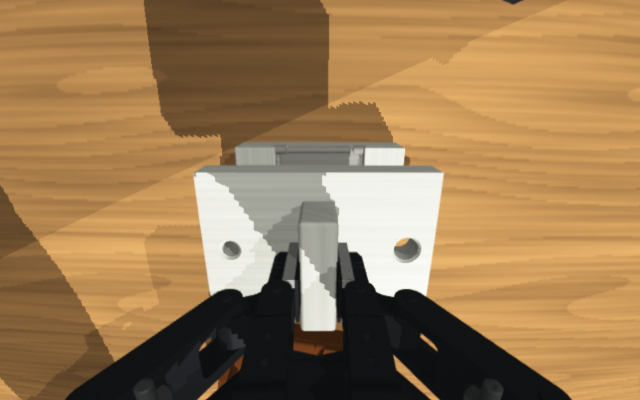

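Run:
```python
from h import *
d=np.load('w4.npz'); a=d['f'][150:270,180:460,::-1]; cv2.imwrite('pics/c.png',cv2.resize(a,None,fx=2.85,fy=2.85,interpolation=cv2.INTER_CUBIC))
```

```text
(no output)
```

View pics/c.png

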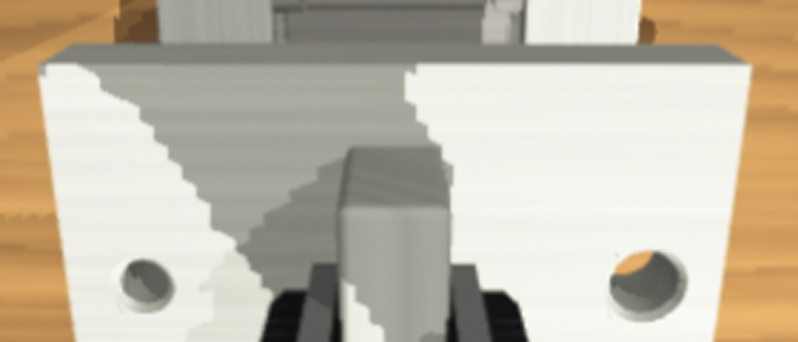

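The held plate is undistorted in the hand: far top corners at (194,173) and (443,172.5), holes at (232,250) and (407,250).

Run:
```python
from h import *
from scipy.optimize import least_squares
d=np.load('w4.npz'); p={'camera_matrix':d['K'],'distortion':d['D']};W=d['W']
M=np.array([[45,65,18],[45,-65,18],[0,50,18],[0,-50,18]])/1000
uv=np.array([(194,172.7),(443.2,172.3),(231.9,250.4),(407.4,250.4)])
def X(q):
    c,s=np.cos(q[2]),np.sin(q[2]); return M@np.array([[c,s,0],[-s,c,0],[0,0,1]])+[q[0],q[1],q[3]]
r=least_squares(lambda q:(proj(p,W,X(q))-uv).ravel(),[.555,-.127,0,.088]);print(r.x.round(4),np.degrees(r.x[2]),r.fun.round(1))
r=least_squares(lambda q:(proj(p,W,X([*q,.088]))-uv).ravel(),[.555,-.127,0]);print(r.x.round(4),np.degrees(r.x[2]),r.fun.round(1))
```

```text
[ 0.5511 -0.1267  0.0139  0.087 ] 0.7961742719636058 [ 0.3  0.6  0.6  0.3 -0.7 -0.3 -0.3 -0.7]
[ 0.5515 -0.1266  0.0139] 0.7959000619053016 [-0.6  0.5  1.5  0.2 -1.3  0.1  0.3 -0.4]
```

```bash
python3 -m jog '{"offset":[[0.0003,-0.0015,0],[0,0,-0.012],[0,0,-0.012],[0,0,-0.01],[0,0,-0.003],[0,0,-0.002],[0,0,-0.002],[0,0,-0.001],[0,0,0]],"yaw":[-0.3,0,0,0,0,0,0,0,0],"jaw":[1,1,1,1,1,1,1,1,1]}'
```

```text
clock: 17.15
position: [0.5526, -0.1291, 0.0709]
ee_rot: [1.0, 0.001, 0.0, 0.0]
ft_force: [0.4, -0.9, -3.8]
grip_width: 0.196
grasp_force: 68.7
```

```bash
python3 -m jog '{"offset":[[0,0.001,0],[0,0.001,0],[0,0,0],[0,0,0],[0,0,-0.001],[0,0,-0.001],[0,0,0],[0,0,0]],"yaw":[0,0,0,0,0,0,0,0],"jaw":[1,1,1,1,1,1,1,1]}'
python3 -m jog '{"offset":[[0,0,-0.001],[0,0,-0.001],[0,0,0],[0,0,0]],"yaw":[0,0,0,0],"jaw":[1,1,1,1]}'
```

```text
clock: 17.82
position: [0.5523, -0.1271, 0.0687]
ee_rot: [1.0, 0.001, -0.0, 0.0]
ft_force: [-0.2, -0.8, -3.5]
grip_width: 0.196
grasp_force: 68.7
clock: 18.15
position: [0.5524, -0.1271, 0.0667]
ee_rot: [1.0, 0.001, -0.0, 0.0]
ft_force: [0.4, -0.2, -3.8]
grip_width: 0.196
grasp_force: 68.7
```

```bash
python3 -m jog '{"offset":[[0,0,-0.001],[0,0,-0.001],[0,0,-0.001],[0,0,-0.001],[0,0,0],[0,0,0]],"yaw":[0,0,0,0,0,0],"jaw":[1,1,1,1,1,1]}'
```

```text
clock: 18.65
position: [0.5524, -0.1271, 0.0628]
ee_rot: [1.0, 0.001, -0.0, 0.0]
ft_force: [-0.8, 0.2, -3.6]
grip_width: 0.195
grasp_force: 68.7
```

```bash
python3 -m jog '{"offset":[[0,0,-0.001],[0,0,-0.001],[0,0,-0.001],[0,0,-0.001],[0,0,-0.001],[0,0,-0.001],[0,0,0],[0,0,0]],"yaw":[0,0,0,0,0,0,0,0],"jaw":[1,1,1,1,1,1,1,1]}'
```

```text
clock: 19.32
position: [0.5524, -0.1271, 0.0568]
ee_rot: [1.0, 0.001, -0.0, 0.0]
ft_force: [0.1, -0.4, -3.4]
grip_width: 0.191
grasp_force: 68.7
```

```bash
python3 -m jog '{"offset":[[0,0,-0.001],[0,0,-0.0005],[0,0,-0.0005],[0,0,0],[0,0,0],[0,0,0]],"yaw":[0,0,0,0,0,0],"jaw":[1,1,1,1,1,1]}'
```

```text
clock: 19.82
position: [0.5525, -0.1271, 0.0549]
ee_rot: [1.0, 0.001, 0.0, 0.0]
ft_force: [-0.4, -0.1, -4.6]
grip_width: 0.194
grasp_force: 68.7
```

```bash
python3 -m jog '{"offset":[[0,0,-0.0005],[0,0,0],[0,0,-0.0005],[0,0,0],[0,0,0]],"yaw":[0,0,0,0,0],"jaw":[1,1,1,1,1]}'
```

```text
clock: 20.23
position: [0.5525, -0.1272, 0.0544]
ee_rot: [1.0, 0.001, 0.0, 0.0]
ft_force: [-4.6, 1.1, 6.0]
grip_width: 0.193
grasp_force: 69.8
```

```bash
python3 -m jog '{"offset":[[0,0,-0.0005],[0,0,0],[0,0,-0.0003],[0,0,0],[0,0,0],[0,0,0]],"yaw":[0,0,0,0,0,0],"jaw":[1,1,1,1,1,1]}'
```

```text
clock: 20.73
position: [0.5525, -0.1272, 0.0544]
ee_rot: [1.0, 0.001, 0.0, 0.0]
ft_force: [-8.5, 0.7, 14.5]
grip_width: 0.194
grasp_force: 71.4
```

```bash
python3 -m jog '{"offset":[[-0.0005,0,-0.0002],[0,0,0],[0,0,-0.0002],[0,0,0],[0,0,0],[0,0,0],[0,0,0],[0,0,0],[0,0,0],[0,0,0]],"yaw":[0,0,0,0,0,0,0,0,0,0],"jaw":[1,1,1,1,1,1,1,1,1,1]}'
python3 - <<'E'
from h import *
p=manip.camera('scene'); print(manip.get_obs()['ft_force'],manip.get_obs()['torque'])
cv2.imwrite('pics/f.png',cv2.resize(p['frame'][190:310,210:350,::-1],None,fx=5,fy=5,interpolation=cv2.INTER_CUBIC))
E
```

```text
clock: 21.57
position: [0.5525, -0.1272, 0.0543]
ee_rot: [1.0, 0.001, 0.001, 0.0]
ft_force: [-7.7, 0.3, 16.0]
grip_width: 0.197
grasp_force: 71.6
[-8.09795073  0.60516966 16.39447524] [0.34745104 1.58860659 0.01518613]
```

View pics/f.png

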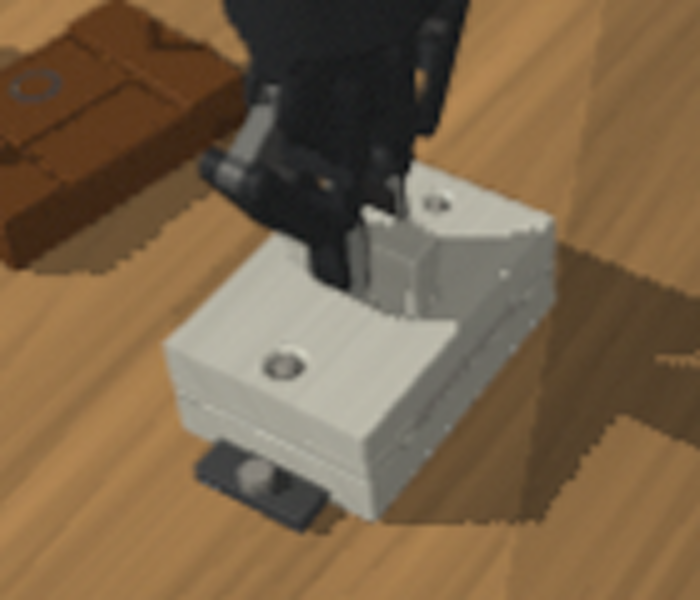

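The halves are closed flush on the dowels. I'll trim the push to about 20 N and relieve the sideways load.

```bash
python3 -m jog '{"offset":[[-0.0005,0,-0.0002],[0,0,-0.0002],[-0.0005,0,0],[0,0,0],[0,0,0],[0,0,0],[0,0,0],[0,0,0]],"yaw":[0,0,0,0,0,0,0,0],"jaw":[1,1,1,1,1,1,1,1]}'
```

```text
clock: 22.28
position: [0.5525, -0.1272, 0.0543]
ee_rot: [1.0, 0.002, 0.002, 0.0]
ft_force: [-3.1, 0.5, 15.1]
grip_width: 0.194
grasp_force: 71.4
```

```bash
python3 -m jog '{"offset":[[-0.0003,0,-0.0003],[0,0,-0.0003],[0,0,0],[0,0,0],[0,0,0],[0,0,0],[0,0,0],[0,0,0]],"yaw":[0,0,0,0,0,0,0,0],"jaw":[1,1,1,1,1,1,1,1]}'
```

```text
clock: 22.95
position: [0.5525, -0.1272, 0.0543]
ee_rot: [1.0, 0.002, 0.002, 0.001]
ft_force: [-5.3, 0.6, 20.2]
grip_width: 0.196
grasp_force: 72.2
```

```bash
python3 -m jog '{"offset":[[0,0,0],[0,0,0],[0,0,0],[0,0,0],[0,0,0],[0,0,0],[0,0,0],[0,0,0],[0,0,0],[0,0,0]],"yaw":[0,0,0,0,0,0,0,0,0,0],"jaw":[1,1,1,1,1,1,1,1,1,1]}'; python3 -c "
from workcell import manip
print(manip.get_obs()['ft_force']); print(manip.hand_in())"
```

```text
clock: 23.78
position: [0.5526, -0.1272, 0.0543]
ee_rot: [1.0, 0.001, 0.002, 0.001]
ft_force: [-4.9, 0.3, 20.8]
grip_width: 0.197
grasp_force: 72.2
[-4.87748043  0.34752148 20.81184545]
the job is handed in; nothing more can be done
None
```

The mould is closed and handed in at about 24 s: the plain leaf was folded first, then the lipped one, and the upper half is flush on both dowels, still gripped and pressed down with about 20 N.

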